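Snap the insulating cap onto a ball-lock power stud and hold it pressed home

ROBOT

A 6-joint arm with a two-finger parallel gripper is mounted at the origin on a cart in front of the work surface, level with it; the furniture and walls round the work are solid. World frame = base frame: x ahead of the robot, y to its left, z up, the work surface at z = 0. Lengths are in m, angles in rad, forces in N, time in s.
With the tool pointing down it reaches from about 0.25 to 0.8 m from the base axis. Payload 3.9 kg.
Tool frame: the origin (TCP) lies at the very end of the fingers, on their centre line; the grasp point (between the pads) lies ctrl.tcp_to_grasp behind it (ctrl.tcp_to_grasp is the distance from the TCP to the grasp point, in m); z points along the fingers, y is the line along which they close (so a half turn about z gives the same grasp; the last joint's range is limited). The gripper opens to 85 mm and grips with 20 to 120 N. Pads are 22 mm wide; open, the fingers measure 114 mm over their backs; the gripper's body (76 mm by 85 mm) begins 54 mm behind the grasp point. The pads swing forward as they close: fully open they stand 13 mm farther back than shut.
Start: joints at [0, 0.26, -0.138, 1.173, 0, 1.571], TCP at [0.525, -0, 0.231] pointing down, gripper open.
Joint ranges: [-2.78, 2.78], [-0.83, 1.72], [-1.28, 1.37], [-1.9, 2.12], [-1.57, 1.48], [-3.14, 3.14]. Speed limits (rad/s): [2.57, 2.57, 3.14, 3.14, 3.14, 3.14].

INTERFACE

Orientations are given as [roll, pitch, yaw] about the fixed x, y, z axes, in that order (R = Rz(yaw) Ry(pitch) Rx(roll)).
In Python, from bench import ctrl gives the robot as it stands.
- The arm moves only by the tool carry_out, never from a script. Its argument "plan" is text: rows parted by semicolons, each of 7 numbers parted by spaces: the opening, from 0 (shut) to 1 (fully open), then the shift along the tool's x, y, z in units of 25 mm (1.0 is 25 mm), then the turn, a rotation vector about the tool's x, y, z in units of 5 degrees (1.0 is 5 degrees). A call has exactly 8 rows; each row is the pose to reach, as a shift and turn from the pose commanded when the call began, along the tool's axes at that moment; what a row does not reach only later rows make up. A row lasts 1/12 s, in which the tool goes at most 41.7 mm and 7.16 degrees, less where a joint would pass 70% of its speed; a pose out of reach is approached as far as the arm can. A call with a gripper value outside its range is refused whole. The fingers move at their own pace and stop on an object; "force" is the grip in N (left out, the last holds). Time passes only in rows, so rows that repeat a pose let the fingers close, or fill a call up. It gives the time, the measured TCP pose, the force, the opening and the grip force at its end, in the units of the state.
- ctrl.state(): the state, without advancing time (a new reading comes with each control period).
- ctrl.camera(name): name is "scene" or "side" or "wrist"; returns a dict with "pixels" (480x640x3 uint8, red, green, blue), "vertical_fov" (degrees; the focal length in pixels is half the picture's height over the tangent of half this angle, whatever the lens; pixels are square), "cx", "cy" (the principal point, pixels), "R" (3x3) and "t" (3): a world point X has camera coordinates R X + t; the wrist camera has in their place "mount" (4x4, takes a point from camera to tool coordinates, whose origin is the TCP and whose axes are the flange's). Camera axes: x right, y down, z forward; pixel columns grow to the right and rows downward; lengths in m; the calibration is good to about 2 mm. A picture is of the moment at which its call begins: read the wrist's pose just before it. There is no depth.
- ctrl.finish_job(): hands the job in; it is judged then, once.
The state is a dict: "t": time; "joint_pos": joint angles; "joint_velocities": joint speeds; "joint_efforts": joint torques, N m; "tcp_pos": TCP position; "tcp_rot": TCP orientation; "contact_force": force on the tool from outside, world axes, zero at the start; "ft_torque": the same for the moment, N m; "width": finger opening in m; "finger_force": force on a finger pad.
Only numpy, scipy, OpenCV 4.12 (cv2) and the standard library are available. Lean on these libraries where they do the work, as an engineer would, in place of code of your own. Each camera call takes 0.05 s, during which the arm holds its last target. There are 200 camera calls.

TASK

Swing the steel hasp sideways off the stud by its yellow knob, about a right angle, so that the stud is free. Then pick up the red cap, push it straight down over the stud until it clicks, and keep pressing after the click so that the rubber seal under it stays squeezed (with about 10 N): the job finishes with the gripper still pressing the cap down, do not let go. Leave the black cap, the relay and the pliers where they are.

Things in the scene. Friction and masses are not known exactly. Their poses are not given: they have to be found in the camera images.
- stud_block: Fixed block on the desk: black base plate 145 x 84 x 12 mm, red collar 48 mm wide with its top at z = 20 mm, upright brass stud. Origin on the stud's axis at desk height. Hasp posts 53.5 mm high: a round pivot post, 15 mm thick, at x = +60 mm; a catch post, 10 mm in x by 20 mm in y, at x = -42 mm. Along y the sides of the stud are free for fingers.
- stud_seat (a point): Point on the stud's axis, 26 mm above the desk, at the top of the unpressed sealing ring.
- stud_tip (a point): Tip of the brass stud, 50 mm above the desk. The stud is 20 mm thick and tapers over its last 8 mm. Four sprung steel balls stick 3.5 mm out of its side, their centres 34 mm above the desk: the cap's lip has to be pushed over them.
- seal: Black rubber sealing ring round the foot of the stud, 34 mm wide, 6 mm thick; its origin is the centre of its underside, 20 mm above the desk when unpressed. It gives way downward as a spring of 2500 N/m (10 N for 4 mm), at most 6 mm.
- hasp (a joint): Angle of the hasp about the upright pivot post, rad: 0 = over the stud, its end on the catch post; 1.6 = stop, swung clear. Grows counter-clockwise from above: the knob goes from block x = -40 mm, y = 0 round the -y side to x = +60 mm, y = -100 mm at a right angle. It stays where it is left (about 1 N at the knob moves it).
- hasp_knob (a point): Centre of the top of the hasp's upright yellow knob, 88 mm above the desk. The knob is a round post 16 mm thick, 30 mm high above the steel strap (24 mm wide, 4 mm thick, top 58 mm above the desk), 100 mm from the pivot axis.
- hasp_hinge (a point): Point on the hasp's upright pivot axis, 58 mm above the desk.
- red_cap: Loose red round cap, 36 mm wide, 50 mm high, about 45 g, standing mouth down; origin at the centre of its mouth rim. Bore 29 mm wide, 34 mm deep, with a 3 mm high lip 23 mm wide at the rim. On the stud the lip meets the balls with the rim 38 mm above the desk, the push rises to about 10 N, then drops (click) until the rim is at 27 mm; from 26 mm on the seal pushes back.
- black_cap: Loose black cap of the same size and shape, not to be used: leave it alone. Origin at the centre of its underside.
- relay: Loose black cube relay standing on the desk with its blades up, 32 x 32 x 36 mm: leave it alone. Origin at the centre of its underside.
- pliers: Loose crimping pliers with blue grips, lying flat, 60 x 186 x 13 mm, length along its own y: leave them alone. Origin at the centre of the underside.

How it is judged:
By the outcome, as a careful person would: the job done as asked, in the order asked, and still so for the second after the job is handed in, while the arm keeps its last pose, push and grip.
It also fails if it takes over 61 s, if anything falls off the work surface, if the arm or the gripper's body presses on something with over 40 N, if the wrist force passes 120 N, or if a joint passes its speed limit or range.

## Working session

There is one attempt and no reset: what is moved stays moved. The work goes in short steps, Python scripts to look and compute and a tool call to move; the robot and the scene stay as the last step left them, time stands still between calls to the robot, and variables do not carry over. Pictures are saved under pics/ and viewed, at most 13 in all, crops included, and the job is handed in when it is done.

Besides the shell and the picture viewer there is one more tool, called after "Call:" by a JSON object that holds its "op" and its "data", one argument or row to a line. carry_out: Moves the arm, as the interface text tells. Its arguments: {"type":"object","properties":{"plan":{"type":"string"},"force":{"type":"number"}},"required":["plan"]}

```bash
mkdir -p pics; ls; python3 - <<'E'
from bench import ctrl
import cv2,numpy as np
print(ctrl.state(), ctrl.tcp_to_grasp)
for n in("scene","side","wrist"):
    c=ctrl.camera(n); cv2.imwrite(f"pics/{n}0.png",c["pixels"][:,:,::-1])
    print(n,{k:np.round(v,4).tolist() for k,v in c.items() if k!="pixels"})
E
```

```text
pics
{'t': 0.0, 'joint_pos': array([-1.18502668e-05,  2.60631148e-01, -1.39408293e-01,  1.17267428e+00,
        2.49027076e-05,  1.57080639e+00]), 'joint_velocities': array([-0.00047473, -0.0002589 , -0.00063919, -0.00115532, -0.00046273,
       -0.00035599]), 'joint_efforts': array([-3.22425103e-04, -4.05677426e+01,  2.53926122e+01,  1.89446745e-02,
       -4.02533055e-05,  2.61086342e-05]), 'tcp_pos': array([5.24309388e-01, 1.76562139e-06, 2.30477770e-01]), 'tcp_rot': array([-3.13967526e+00, -2.48833752e-05,  1.57077437e+00]), 'contact_force': array([ 0.11497015,  0.4427757 , -0.26796818]), 'ft_torque': array([ 0.00034656, -0.01317625,  0.03636666]), 'finger_force': 0.0, 'width': 0.08563261904484784} 0.0187
scene {'vertical_fov': 53.3786, 'cx': 320.6378, 'cy': 236.4013, 'R': [[0.8599, -0.5104, 0.01], [-0.2789, -0.4861, -0.8282], [0.4276, 0.7093, -0.5604]], 't': [-0.4962, 0.2039, 0.8145]}
side {'vertical_fov': 43.5538, 'cx': 308.9501, 'cy': 240.3948, 'R': [[0.8481, -0.5296, -0.018], [-0.2698, -0.4022, -0.8749], [0.4561, 0.7468, -0.484]], 't': [-0.4889, 0.2184, 0.956]}
wrist {'vertical_fov': 60.4621, 'cx': 322.7642, 'cy': 240.6742, 'mount': [[-0.0012, -0.9445, -0.3286, 0.0834], [1.0, -0.0011, -0.0006, -0.0007], [0.0002, -0.3286, 0.9445, -0.1429], [0.0, 0.0, 0.0, 1.0]]}
```

View pics/scene0.png

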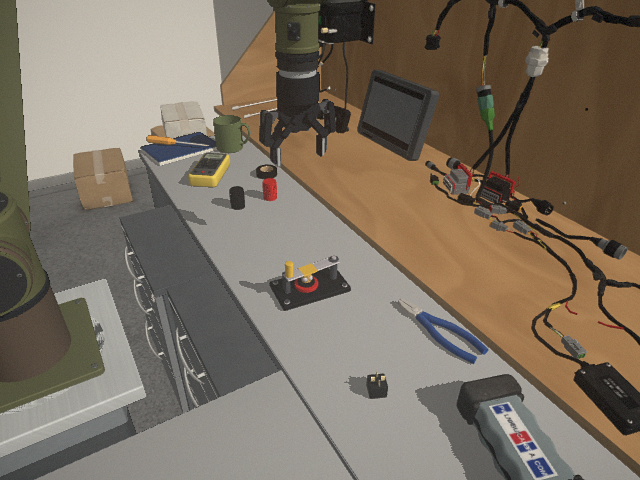

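View pics/wrist0.png

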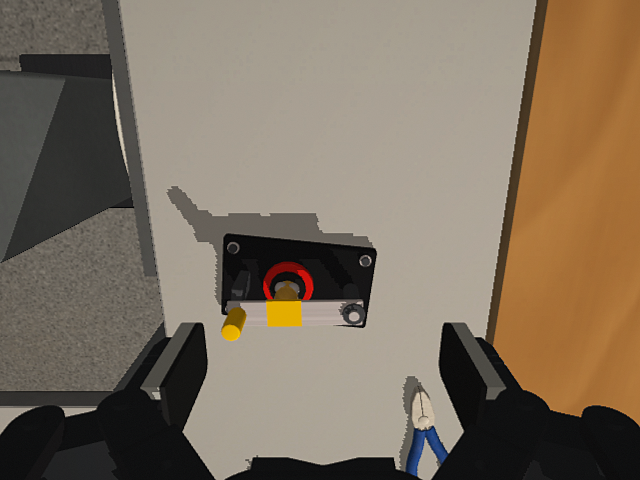

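View pics/side0.png

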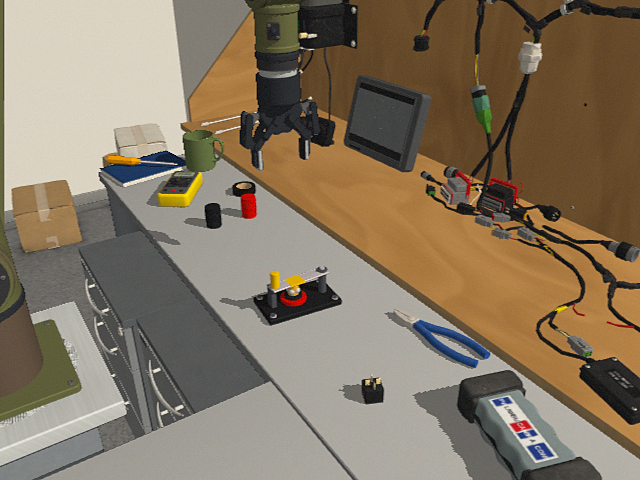

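The scene picture shows the block near (310,283), the knob at (290,270), the red cap at (270,190) and the black cap at (237,198). The wrist picture shows the collar at (288,285), the knob top at (231,332) and the hinge at (353,313). The side picture agrees, with the red cap at (249,206).

```bash
cat > h.py <<'E'
from bench import ctrl
import cv2,numpy as np
from scipy.spatial.transform import Rotation as Ro
def shot(n,save=None):
    s=ctrl.state(); c=ctrl.camera(n); c["hsv"]=cv2.cvtColor(c["pixels"],cv2.COLOR_RGB2HSV)
    if save: cv2.imwrite(f"pics/{save}.png",c["pixels"][:,:,::-1])
    if n=="wrist":
        M=np.eye(4); M[:3,:3]=Ro.from_euler("xyz",s["tcp_rot"]).as_matrix(); M[:3,3]=s["tcp_pos"]
        M=M@c["mount"]; c["A"],c["o"]=M[:3,:3],M[:3,3]
    else: c["A"]=c["R"].T; c["o"]=-c["R"].T@c["t"]
    c["f"]=240/np.tan(np.radians(c["vertical_fov"])/2); return c
def ray(c,p):
    p=np.asarray(p,float); d=np.stack([(p[...,0]-c["cx"])/c["f"],(p[...,1]-c["cy"])/c["f"],np.ones(p.shape[:-1])],-1)
    return d@c["A"].T
def onz(c,p,z):
    d=ray(c,p); return c["o"]+d*((z-c["o"][2])/d[...,2])[...,None]
def proj(c,X):
    q=(np.asarray(X)-c["o"])@c["A"]; return q[...,:2]/q[...,2:]*c["f"]+[c["cx"],c["cy"]]
def blobs(c,col,amin=30):
    h,s,v=[c["hsv"][...,i].astype(int) for i in range(3)]
    m={"red":((h<6)|(h>174))&(s>170)&(v>90),"yel":(h>18)&(h<32)&(s>170)&(v>110),"blk":(v<50)}[col].astype(np.uint8)
    cs,_=cv2.findContours(m,cv2.RETR_EXTERNAL,cv2.CHAIN_APPROX_NONE)
    return sorted([k[:,0] for k in cs if cv2.contourArea(k)>amin],key=lambda k:-len(k))
E
python3 - <<'E'
from h import *
for n in("scene","side","wrist"):
    c=shot(n); print(n,c["o"].round(3))
    for col in("red","yel"):
        for k in blobs(c,col):
            x,y,w,h=cv2.boundingRect(k)
            if x>420 and n!="wrist" or x<195 and n!="wrist" : continue
            print(col,(x,y,w,h),cv2.contourArea(k),"top c",onz(c,k.mean(0),.05).round(4), cv2.minAreaRect(k))
E
```

```text
scene [ 0.135 -0.732  0.63 ]
red (263, 178, 14, 23) 152.5 top c [0.5788 0.2526 0.05  ] ((271.189453125, 188.4442596435547), (21.839672088623047, 12.076719284057617), 73.61045837402344)
red (295, 278, 23, 14) 58.5 top c [ 0.472  -0.1288  0.05  ] ((307.1637268066406, 286.1851501464844), (11.493179321289062, 21.882213592529297), 72.47443389892578)
side [ 0.038 -0.885  0.645]
red (280, 291, 27, 15) 153.0 top c [ 0.4635 -0.1312  0.05  ] ((293.09808349609375, 298.3632507324219), (13.770414352416992, 26.01662254333496), 86.98721313476562)
red (241, 194, 16, 25) 304.5 top c [0.5697 0.2501 0.05  ] ((248.52537536621094, 205.8553466796875), (24.4377384185791, 14.463150978088379), 85.91438293457031)
yel (285, 275, 20, 17) 147.0 top c [ 0.4936 -0.0847  0.05  ] ((294.0000305175781, 281.0000305175781), (15.55634880065918, 15.55634880065918), 45.0)
yel (270, 271, 9, 18) 117.0 top c [ 0.4672 -0.0573  0.05  ] ((274.0, 279.5), (17.0, 8.0), 90.0)
wrist [0.524 0.083 0.374]
red (263, 262, 50, 38) 633.5 top c [ 0.4931 -0.0649  0.05  ] ((287.6365966796875, 280.2181701660156), (49.26560974121094, 36.72786331176758), 1.6365771293640137)
yel (265, 301, 36, 26) 809.0 top c [ 0.4883 -0.0969  0.05  ] ((282.5, 313.5), (25.0, 35.0), 90.0)
yel (221, 313, 25, 28) 292.0 top c [ 0.4442 -0.1113  0.05  ] ((235.75, 328.2500305175781), (17.664352416992188, 30.526748657226562), 59.036251068115234)
yel (226, 307, 13, 16) 86.0 top c [ 0.4431 -0.0995  0.05  ] ((232.5565948486328, 314.8018798828125), (9.203156471252441, 17.44478988647461), 15.94539737701416)
```

```bash
python3 - <<'E'
from h import *
from scipy.optimize import least_squares
c=shot("wrist")
k=blobs(c,"red")[0]; k=k[k[:,1]<297]; P=onz(c,k,.02)[:,:2]
# outer points only: convex hull
H=P[cv2.convexHull(P.astype(np.float32),returnPoints=False)[:,0]]
r=least_squares(lambda q:np.hypot(*(H-q[:2]).T)-.024,[.49,-.08],loss="soft_l1",f_scale=.0005); print("collar",r.x,np.sqrt(np.mean(r.fun**2)))
im=c["pixels"][220:360,200:400]; cv2.imwrite("pics/blk.png",cv2.resize(im,None,fx=4,fy=4,interpolation=cv2.INTER_CUBIC)[:,:,::-1])
print("hinge z62",onz(c,np.array([353,313.]),.060))
print("knobtop z88",onz(c,np.array([231,332.]),.088))
# caps from 2 views
cs=[shot("scene"),shot("side")]
A=np.zeros((3,3));b=np.zeros(3)
for cc,lo,hi in((cs[0],263,178),(cs[1],241,194)):
    for k in blobs(cc,"red"):
        x,y,w,h=cv2.boundingRect(k)
        if abs(x-lo)<4 and abs(y-hi)<4:
            m=cv2.moments(k);p=np.array([m["m10"],m["m01"]])/m["m00"]
            d=ray(cc,p);d/=np.linalg.norm(d);Q=np.eye(3)-np.outer(d,d);A+=Q;b+=Q@cc["o"]; print("cap z25",onz(cc,p,.025))
print("cap tri",np.linalg.solve(A,b))
E
```

```text
collar [ 0.49008339 -0.08438445] 0.00038193775435282445
hinge z62 [ 0.54966067 -0.09160211  0.06      ]
knobtop z88 [ 0.45060355 -0.09298179  0.088     ]
cap z25 [0.6010329  0.29816457 0.025     ]
cap z25 [0.59258428 0.29860407 0.025     ]
cap tri [ 0.62127024  0.35146625 -0.00444607]
```

View pics/blk.png

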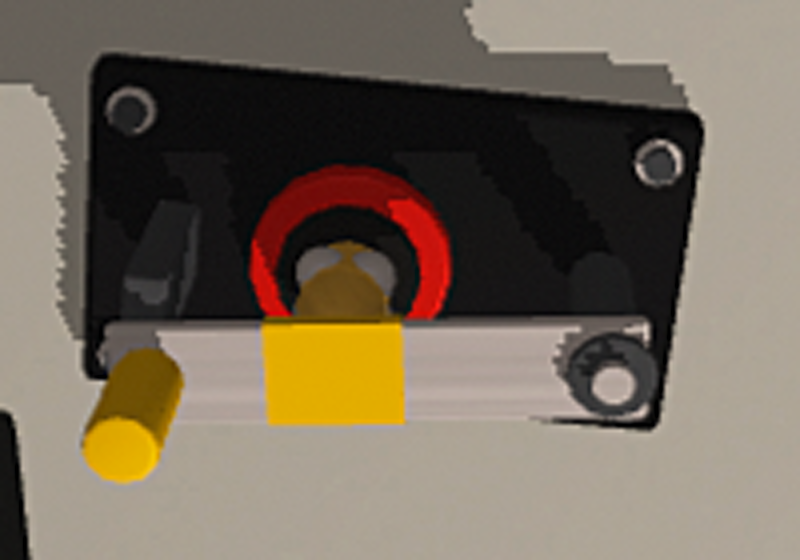

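The crop puts the knob top at full-image (230,332), the hinge bolt at (352.5,315) and the collar centre at about (288,287). That gives block yaw of about -0.12 rad, and the knob at (0.4506, -0.093) m. Next I move above the knob.

Call:
{"op": "carry_out", "data": {
  "plan": "0.6 -0.4 -0.3 0.5 0 0 0; 0.6 -1.2 -1 1.5 0 0 0; 0.6 -2.2 -1.8 2.7 0 0 0; 0.6 -3 -2.4 3.7 0 0 0; 0.6 -3.5 -2.8 4.4 0 0 0; 0.6 -3.72 -2.95 4.7 0 0 0; 0.6 -3.72 -2.95 4.8 0 0 0; 0.6 -3.72 -2.95 4.8 0 0 0",
  "force": 20
}}

```text
t: 1.12
tcp_pos: [0.452, -0.0929, 0.1115]
tcp_rot: [3.141, -0.0, 1.57]
contact_force: [-0.2, -0.5, -0.6]
width: 0.051
finger_force: 0.0
```

```bash
python3 - <<'E'
from h import *
c=shot("wrist","w1"); print(ctrl.state()["tcp_pos"])
for k in blobs(c,"yel"): print(cv2.boundingRect(k),onz(c,k.mean(0),.088))
print(proj(c,np.array([[.4506,-.093,.088]])))
E
```

```text
[ 0.45299448 -0.09277459  0.11222788]
(368, 220, 60, 70) [ 0.48312138 -0.07583277  0.088     ]
(303, 257, 34, 53) [ 0.44967637 -0.08732934  0.088     ]
[[321.43756554 294.68504324]]
```

View pics/w1.png

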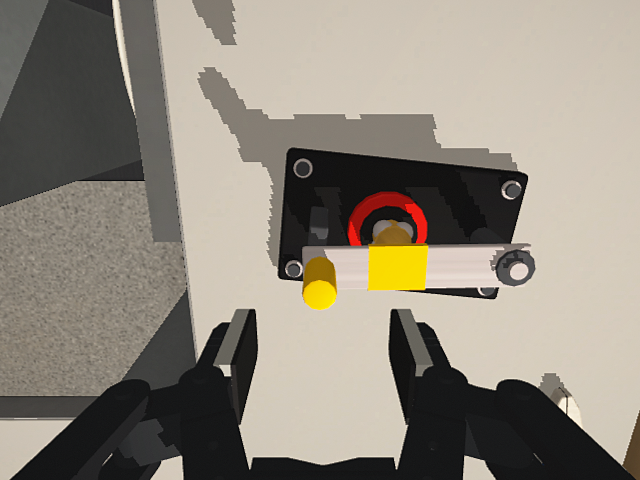

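The wrist picture shows the knob top at (320,294), where I predicted it, centred between the fingers. I'll go down and grip it.

Call:
{"op": "carry_out", "data": {
  "plan": "0.6 0 -0.05 0.5 0 0 0; 0.6 0 -0.05 1.2 0 0 0; 0.6 0 -0.05 1.7 0 0 0; 0.6 0 -0.05 1.85 0 0 0; 0.2 0 -0.05 1.85 0 0 0; 0 0 -0.05 1.85 0 0 0; 0 0 -0.05 1.85 0 0 0; 0 0 -0.05 1.85 0 0 0",
  "force": 25
}}

```text
t: 1.83
tcp_pos: [0.4504, -0.0929, 0.0662]
tcp_rot: [3.141, 0.0, 1.571]
contact_force: [-0.7, 0.5, 3.9]
width: 0.015
finger_force: 25.4
```

Call:
{"op": "carry_out", "data": {
  "plan": "0 -0.36 0.02 0 0 0 -1.03; 0 -0.72 0.06 0 0 0 -2.06; 0 -1.07 0.14 0 0 0 -3.1; 0 -1.41 0.26 0 0 0 -4.13; 0 -1.74 0.4 0 0 0 -5.16; 0 -2.06 0.57 0 0 0 -6.2; 0 -2.36 0.77 0 0 0 -7.22; 0 -2.61 0.97 0 0 0 -8.14"
}}

```text
t: 2.5
tcp_pos: [0.4766, -0.1581, 0.0663]
tcp_rot: [3.137, 0.002, 2.286]
contact_force: [3.2, 4.3, 0.3]
width: 0.0151
finger_force: 25.2
```

Call:
{"op": "carry_out", "data": {
  "plan": "0 -0.36 0.02 0 0 0 -1.03; 0 -0.72 0.06 0 0 0 -2.06; 0 -1.07 0.14 0 0 0 -3.1; 0 -1.41 0.26 0 0 0 -4.13; 0 -1.74 0.4 0 0 0 -5.16; 0 -2.06 0.57 0 0 0 -6.2; 0 -2.36 0.77 0 0 0 -7.22; 0 -2.61 0.97 0 0 0 -8.14"
}}

```text
t: 3.17
tcp_pos: [0.5373, -0.1898, 0.0662]
tcp_rot: [3.136, 0.003, 2.997]
contact_force: [0.9, 7.1, 2.7]
width: 0.0151
finger_force: 25.4
```

Call:
{"op": "carry_out", "data": {
  "plan": "0 0 0 0 0 0 0; 0.3 0 0 0 0 0 0; 0.5 0 0 0 0 0 0; 0.5 0 0 0 0 0 0; 0.5 0 0 -0.4 0 0 0; 0.5 0 0 -1.2 0 0 0; 0.5 0 0 -2 0 0 0; 0.5 0 0 -2.8 0 0 0"
}}

```text
t: 3.83
tcp_pos: [0.5348, -0.1921, 0.1365]
tcp_rot: [-3.141, -0.0, 2.991]
contact_force: [0.6, -0.4, 0.2]
width: 0.0423
finger_force: 0.0
```

```bash
python3 - <<'E'
from h import *
s=ctrl.state(); print(s["tcp_pos"],s["tcp_rot"],s["joint_pos"].round(2))
c=shot("wrist","w2")
for k in blobs(c,"yel"): print(cv2.boundingRect(k),onz(c,k.mean(0),.073))
E
```

```text
[ 0.53480478 -0.19210177  0.13649617] [-3.14137255e+00 -1.76405740e-04  2.99105287e+00] [-0.34  0.39 -0.21  0.98 -0.   -0.19]
(371, 234, 54, 42) [ 0.53292684 -0.15380026  0.073     ]
(473, 127, 43, 36) [ 0.48396628 -0.10138122  0.073     ]
(313, 245, 31, 47) [ 0.53721282 -0.19135692  0.073     ]
```

View pics/w2.png

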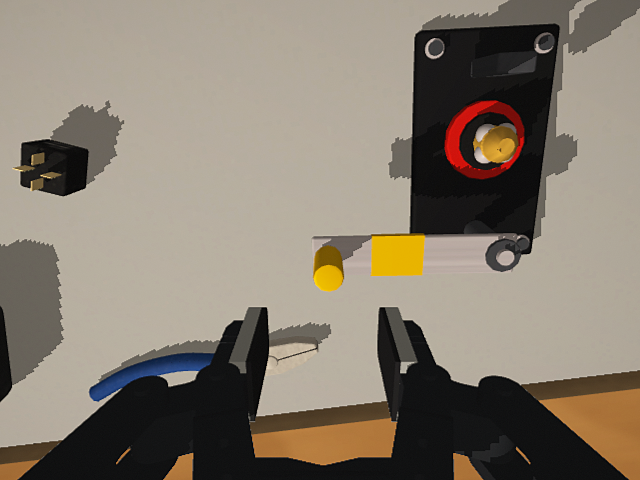

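The hasp now lies clear at roughly 1.55 rad. The picture shows its knob at (328,275), the collar at (485,138) and the free stud tip at (505,147). Next I move over to look at the cap.

```bash
python3 - <<'E'
from h import *
from scipy.optimize import least_squares
c=shot("wrist")
k=blobs(c,"red")[0];P=onz(c,k,.02)[:,:2]
H=P[cv2.convexHull(P.astype(np.float32),returnPoints=False)[:,0]]
r=least_squares(lambda q:np.hypot(*(H-q[:2]).T)-.024,[.49,-.08],loss="soft_l1",f_scale=.0005); print("collar",r.x,np.sqrt(np.mean(r.fun**2)))
print("tip",onz(c,np.array([506.,147]),.05))
s=shot("scene"); print("black",onz(s,np.array([237.,198]),.025),"tape",onz(s,np.array([266.,171]),.0))
E
```

```text
collar [ 0.48983233 -0.0868718 ] 0.00042362691343655087
tip [ 0.49445675 -0.08529329  0.05      ]
black [0.50092433 0.29157954 0.025     ] tape [0.65201793 0.44177302 0.        ]
```

Call:
{"op": "carry_out", "data": {
  "plan": "0.6 0 0.5 -0.4 0 0 0; 0.6 0.05 1.7 -1 0 0 0; 0.7 0.1 3.2 -1.6 0 0 0; 0.8 0.15 4.8 -2.2 0 0 0; 0.9 0.2 6.4 -2.6 0 0 0; 0.9 0.25 8 -2.9 0 0 0; 0.9 0.25 9.5 -3 0 0 0; 0.9 0.25 11 -3 0 0 0"
}}

```text
t: 4.65
tcp_pos: [0.5696, 0.0837, 0.2108]
tcp_rot: [3.141, 0.0, 2.992]
contact_force: [1.1, -0.5, -0.6]
width: 0.0771
finger_force: 0.0
```

Call:
{"op": "carry_out", "data": {
  "plan": "0.9 0.05 1.5 0 0 0 0; 0.9 0.1 3 0 0 0 0; 0.9 0.15 4.5 0 0 0 0; 0.9 0.2 5.9 0 0 0 0; 0.9 0.25 7.2 0 0 0 0; 0.9 0.25 8.1 0 0 0 0; 0.9 0.25 8.6 0 0 0 0; 0.9 0.25 8.75 0 0 0 0"
}}

```text
t: 5.32
tcp_pos: [0.5957, 0.3006, 0.209]
tcp_rot: [-3.141, -0.002, 2.994]
contact_force: [0.6, -0.5, -0.3]
width: 0.077
finger_force: 0.0
```

```bash
python3 - <<'E'
from h import *
s=ctrl.state(); print(s["tcp_pos"],s["tcp_rot"])
c=shot("wrist","w3")
for k in blobs(c,"red"): print(cv2.boundingRect(k),onz(c,k.mean(0),.03), cv2.minEnclosingCircle(k))
E
```

```text
[0.59571579 0.30058226 0.20902333] [-3.14094535e+00 -1.61181160e-03  2.99433473e+00]
(289, 189, 47, 45) [0.59408721 0.28996553 0.03      ] ((312.38372802734375, 209.31394958496094), 24.096105575561523)
```

View pics/w3.png

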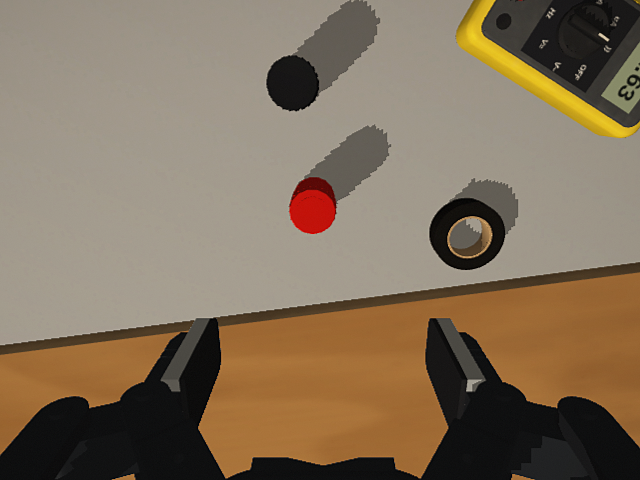

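The picture shows the red cap's top at about (312,211), with the black cap at (292,83) and the tape at (467,234) well clear. I'll compute the top's position from its bright face only.

```bash
python3 - <<'E'
from h import *
from scipy.optimize import least_squares
c=shot("wrist");s=ctrl.state();h=c["hsv"]
m=((h[...,1]>170)&(h[...,2]>160)&((h[...,0]<6)|(h[...,0]>174))).astype(np.uint8)
k=max(cv2.findContours(m,0,cv2.CHAIN_APPROX_NONE)[0],key=cv2.contourArea)[:,0]
P=onz(c,k,.05)[:,:2]
r=least_squares(lambda q:np.hypot(*(P-q[:2]).T)-.018,P.mean(0),loss="soft_l1",f_scale=.0005)
(x,y),rad=cv2.minEnclosingCircle(P.astype(np.float32)); print(r.x,(x,y,rad),np.std(r.fun))
M=Ro.from_euler("xyz",s["tcp_rot"]).as_matrix()
print("shift units",M.T@(np.append(r.x,.013)-s["tcp_pos"])/.025,s["tcp_pos"])
E
```

```text
[0.59050629 0.29108517] (0.5904942750930786, 0.29075756669044495, 0.01772167533636093) 0.00027737161191948806
shift units [ 0.16590616 -0.30171234  7.85787721] [0.59600216 0.29816238 0.20943116]
```

Call:
{"op": "carry_out", "data": {
  "plan": "0.9 0.05 -0.05 0.6 0 0 0; 0.9 0.1 -0.15 1.7 0 0 0; 0.9 0.16 -0.25 2.9 0 0 0; 0.9 0.16 -0.3 3.9 0 0 0; 0.9 0.16 -0.3 4.6 0 0 0; 0.9 0.16 -0.3 5 0 0 0; 0.9 0.16 -0.3 5 0 0 0; 0.9 0.16 -0.3 5 0 0 0"
}}

```text
t: 6.08
tcp_pos: [0.5916, 0.2902, 0.0854]
tcp_rot: [-3.141, -0.0, 2.99]
contact_force: [-0.2, 0.5, -1.1]
width: 0.077
finger_force: 0.0
```

```bash
cat > cap.py <<'E'
from h import *
from scipy.optimize import least_squares
s=ctrl.state();c=shot("wrist");h=c["hsv"]
m=((h[...,1]>170)&(h[...,2]>160)&((h[...,0]<6)|(h[...,0]>174))).astype(np.uint8)
k=max(cv2.findContours(m,0,cv2.CHAIN_APPROX_NONE)[0],key=cv2.contourArea)[:,0]
P=onz(c,k,.05)[:,:2]
r=least_squares(lambda q:np.hypot(*(P-q[:2]).T)-q[2],[*P.mean(0),.018],loss="soft_l1",f_scale=.0005)
M=Ro.from_euler("xyz",s["tcp_rot"]).as_matrix()
print(r.x,"shift units",M.T@(np.append(r.x[:2],.013)-s["tcp_pos"])/.025,s["tcp_pos"],s["tcp_rot"])
E
python3 cap.py; python3 cap.py
```

```text
[0.59042002 0.29141905 0.01696543] shift units [0.05367454 0.04205706 2.89796068] [0.59161626 0.29020457 0.08544902] [-3.14115874e+00 -3.31275746e-04  2.99005521e+00]
[0.59039615 0.29139122 0.01695222] shift units [0.08542054 0.0056868  2.93408577] [0.59237901 0.29088712 0.08635484] [3.14080724e+00 1.35450641e-03 2.99043903e+00]
```

Call:
{"op": "carry_out", "data": {
  "plan": "0.9 0.06 0.02 0.8 0 0 0; 0.9 0.06 0.02 1.7 0 0 0; 0.9 0.06 0.02 2.5 0 0 0; 0.9 0.06 0.02 2.9 0 0 0; 0.9 0.06 0.02 3 0 0 0; 0.4 0.06 0.02 3 0 0 0; 0.2 0.06 0.02 3 0 0 0; 0.2 0.06 0.02 3 0 0 0",
  "force": 60
}}

```text
t: 6.85
tcp_pos: [0.5915, 0.2927, 0.0118]
tcp_rot: [3.14, 0.003, 2.991]
contact_force: [0.3, -0.2, 0.0]
width: 0.0419
finger_force: 0.0
```

Call:
{"op": "carry_out", "data": {
  "plan": "0.2 0 0 0 0 0 0; 0.2 0 0 0 0 0 0; 0.2 0 0 -0.4 0 0 0; 0.2 0 0 -1.2 0 0 0; 0.2 0 0 -2.2 0 0 0; 0.2 0 0 -3 0 0 0; 0.2 0 0 -3.4 0 0 0; 0.2 0 0 -3.5 0 0 0"
}}

```text
t: 7.52
tcp_pos: [0.5917, 0.2928, 0.1005]
tcp_rot: [3.139, 0.004, 2.991]
contact_force: [1.2, 0.1, -0.5]
width: 0.0349
finger_force: 59.7
```

```bash
cat > grip.py <<'E'
from h import *
from scipy.optimize import least_squares
s=ctrl.state();c=shot("wrist","w4");h=c["hsv"]
M=Ro.from_euler("xyz",s["tcp_rot"]).as_matrix()
m=((h[...,1]>170)&(h[...,2]>60)&((h[...,0]<6)|(h[...,0]>174))).astype(np.uint8)
k=max(cv2.findContours(m,0,cv2.CHAIN_APPROX_NONE)[0],key=cv2.contourArea)[:,0]
print(cv2.boundingRect(k),s["tcp_pos"],s["tcp_rot"],s["width"],s["joint_pos"].round(2))
im=c["pixels"][180:480,140:540]; cv2.imwrite("pics/w4.png",cv2.resize(im,None,fx=2,fy=2)[:,:,::-1])
E
python3 grip.py
```

```text
(266, 272, 114, 162) [0.59167818 0.29276047 0.10052078] [3.13902254 0.00385201 2.99148245] 0.034912535581366234 [ 0.46  0.56 -0.01  1.   -0.    0.61]
```

View pics/w4.png

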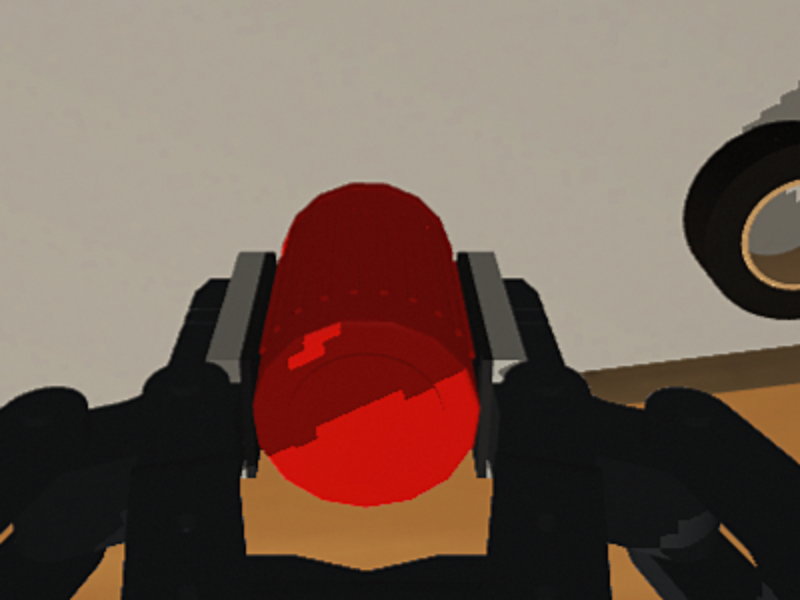

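The cap is gripped upright and central: its top disc is at crop (366,412), and the jaws are open about 35 mm. Now I carry it to a spot beside the stud where the wrist camera can see the stud.

Call:
{"op": "carry_out", "data": {
  "plan": "0.2 0 -0.3 -0.4 0 0 0; 0.2 -0.05 -1 -0.8 0 0 0; 0.2 -0.1 -2 -1 0 0 0; 0.2 -0.15 -3.2 -1 0 0 0; 0.2 -0.2 -4.4 -1 0 0 0; 0.2 -0.25 -5.6 -1 0 0 0; 0.2 -0.3 -6.8 -1 0 0 0; 0.2 -0.35 -8 -1 0 0 0"
}}

```text
t: 8.23
tcp_pos: [0.5673, 0.09, 0.1223]
tcp_rot: [-3.14, -0.002, 2.991]
contact_force: [0.5, -0.2, 0.7]
width: 0.0347
finger_force: 59.7
```

Call:
{"op": "carry_out", "data": {
  "plan": "0.2 -0.05 -1.2 0 0 0 -0.1; 0.2 -0.1 -2.4 0 0 0 -0.2; 0.2 -0.15 -3.6 0 0 0 -0.3; 0.2 -0.2 -4.8 0 0 0 -0.35; 0.2 -0.25 -5.9 0 0 0 -0.35; 0.2 -0.3 -6.8 0 0 0 -0.35; 0.2 -0.33 -7.3 0 0 0 -0.35; 0.2 -0.33 -7.5 0 0 0 -0.35"
}}

```text
t: 8.9
tcp_pos: [0.5477, -0.0961, 0.1224]
tcp_rot: [-3.141, -0.001, 3.019]
contact_force: [-0.7, 0.1, -0.5]
width: 0.0345
finger_force: 59.8
```

Call:
{"op": "carry_out", "data": {
  "plan": "0.2 0 0 0 0 0 0; 0.2 0 0 0 0 0 0; 0.2 0 0 0 0 0 0; 0.2 0 0 0 0 0 0; 0.2 0 0 0 0 0 0; 0.2 0 0 0 0 0 0; 0.2 0 0 0 0 0 0; 0.2 0 0 0 0 0 0"
}}

```text
t: 9.57
tcp_pos: [0.5491, -0.0933, 0.1225]
tcp_rot: [3.142, -0.0, 3.023]
contact_force: [-0.1, 0.3, -0.3]
width: 0.0345
finger_force: 59.8
```

```bash
python3 - <<'E'
from h import *
ss=[ctrl.state()]
c=shot("wrist"); 
for _ in range(4): ctrl.camera("side"); ss.append(ctrl.state())
P=np.mean([s["tcp_pos"] for s in ss],0); R=Ro.from_euler("xyz",ss[0]["tcp_rot"]).as_matrix()
print(P,ss[0]["tcp_rot"],np.std([s["tcp_pos"] for s in ss],0))
for k in blobs(c,"red",100): print(cv2.boundingRect(k),cv2.contourArea(k))
im=c["pixels"][80:480,80:560]; cv2.imwrite("pics/w5.png",cv2.resize(im,None,fx=1.5,fy=1.5,interpolation=cv2.INTER_CUBIC)[:,:,::-1]); np.save("w5.npy",c["pixels"])
E
```

```text
[ 0.54904773 -0.09350705  0.12254859] [ 3.14158823e+00 -7.95843338e-05  3.02262288e+00] [2.13462347e-05 1.28013736e-04 1.82351059e-05]
(266, 271, 114, 163) 14295.0
(286, 102, 81, 83) 5148.5
```

View pics/w5.png

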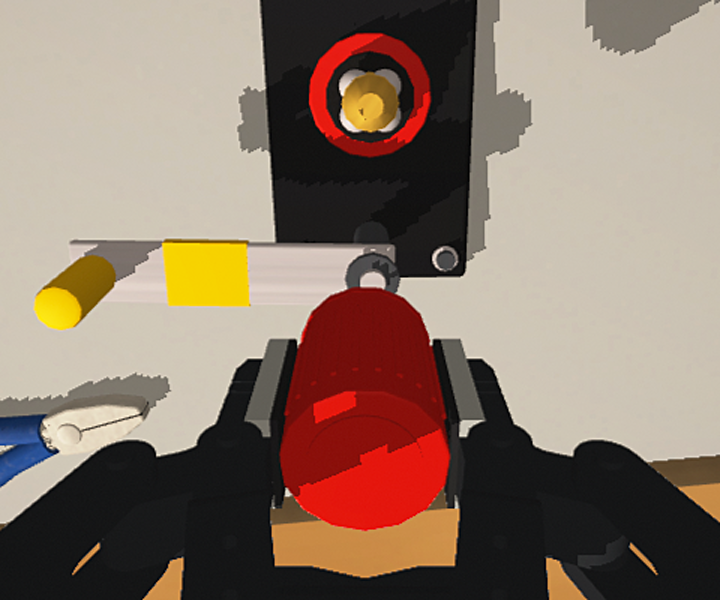

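The picture shows the collar centred at crop (370,96), the stud tip at (370,104) and the cap's top disc centred at (365,445). The plate sides look symmetric, so the yaw matches.

```bash
python3 - <<'E'
from h import *
from scipy.optimize import least_squares
c=shot("wrist"); s=ctrl.state(); R=Ro.from_euler("xyz",s["tcp_rot"]).as_matrix(); T=s["tcp_pos"]
bl=blobs(c,"red",100); col=[k for k in bl if cv2.boundingRect(k)[1]<150][0]; cap=[k for k in bl if cv2.boundingRect(k)[1]>200][0]
def fit(k,z,r):
    P=onz(c,k,z)[:,:2]; q=least_squares(lambda q:np.hypot(*(P-q[:2]).T)-r,P.mean(0),loss="soft_l1",f_scale=.0005)
    return np.append(q.x,z),np.std(q.fun)
X,e=fit(col,.02,.024); print("collar",X,e,"tool",R.T@(X-T)*1e3)
# stud tip: brass pixels
h=c["hsv"][95:190,280:375]; m=((h[...,0]>14)&(h[...,0]<26)&(h[...,1]>140)).astype(np.uint8)
k=max(cv2.findContours(m,0,1)[0],key=cv2.contourArea)[:,0]+[280,95]; print("brass",cv2.boundingRect(k))
(x,y),r=cv2.minEnclosingCircle(k.astype(np.float32)); print("stud z46",R.T@(onz(c,np.array([x,y]),.046)-T)*1e3,r)
# cap: near (bottom) half of top disc outline, far arc of the mouth rim
for zt in(-.04,-.037):
    z=T[2]-zt; X,e=fit(cap[cap[:,1]>395],z,.018); print("cap top",zt,R.T@(X-T)*1e3,e)
    X,e=fit(cap[cap[:,1]<285],z-.05,.018); print("cap rim",zt,R.T@(X-T)*1e3,e)
E
```

```text
collar [ 0.48981835 -0.08578165  0.02      ] 0.00022017897581731749 tool [ 59.69759001   0.77868712 102.5419963 ]
brass (308, 127, 39, 42)
stud z46 [60.62412295  0.77324953 76.54205481] 20.52447509765625
cap top -0.04 [  3.78802714  -1.46644217 -39.99970364] 0.0003529034536618021
cap rim -0.04 [ 0.82103781 -1.2398434  10.00010063] 0.00018537906552355536
cap top -0.037 [  0.79219755  -1.44742392 -36.99989313] 0.00024349422397809326
cap rim -0.037 [-0.44713092 -1.24100361 13.00002079] 0.00017854231957524608
```

Call:
{"op": "carry_out", "data": {
  "plan": "0.2 0.3 0.02 0 0 0 0; 0.2 0.9 0.04 0 0 0 0; 0.2 1.5 0.08 0 0 0 0; 0.2 2 0.08 0.3 0 0 0; 0.2 2.3 0.08 0.9 0 0 0; 0.2 2.38 0.08 1.5 0 0 0; 0.2 2.38 0.08 1.9 0 0 0; 0.2 2.38 0.08 2.1 0 0 0",
  "force": 80
}}

```text
t: 10.53
tcp_pos: [0.4883, -0.0842, 0.0689]
tcp_rot: [3.141, -0.003, 3.022]
contact_force: [-0.1, 0.7, -0.5]
width: 0.0345
finger_force: 79.5
```

```bash
python3 - <<'E'
from h import *
s=ctrl.state(); T=s["tcp_pos"]; print(T,s["tcp_rot"],s["contact_force"],s["width"])
v=[]
for n in("scene","side"):
    c=shot(n,"x_"+n); x0,y0=proj(c,np.append(T[:2],.06)).astype(int)
    v.append(cv2.resize(c["pixels"][y0-50:y0+50,x0-65:x0+65],(390,300),interpolation=cv2.INTER_CUBIC))
    for k in blobs(c,"red",20):
        b=cv2.boundingRect(k)
        if abs(b[0]+b[2]/2-x0)<40 and abs(b[1]-y0)<50: print(n,b,k.mean(0))
    a=proj(c,np.array([[.4912,-.0859,.02],[.4912,-.0859,.05],[.4912,-.0859,.058],[.4912,-.0859,.108]])); print(a.round(1).tolist(),(x0-65,y0-50))
cv2.imwrite("pics/hov.png",np.hstack(v)[:,:,::-1])
E
```

```text
[ 0.48825943 -0.08423868  0.06890181] [ 3.14142472e+00 -2.51530979e-03  3.02191484e+00] [-0.09302329  0.66029831 -0.52488497] 0.034548662490482315
scene (295, 284, 22, 8) [305.93617021 287.44680851]
[[305.7, 282.6], [305.6, 270.7], [305.6, 267.5], [305.4, 246.6]] (np.int64(238), np.int64(216))
side (281, 251, 20, 34) [287.31111111 270.2       ]
side (280, 291, 26, 15) [292.90277778 299.125     ]
[[294.2, 296.3], [293.7, 282.6], [293.5, 278.9], [292.7, 255.1]] (np.int64(226), np.int64(228))
```

View pics/hov.png

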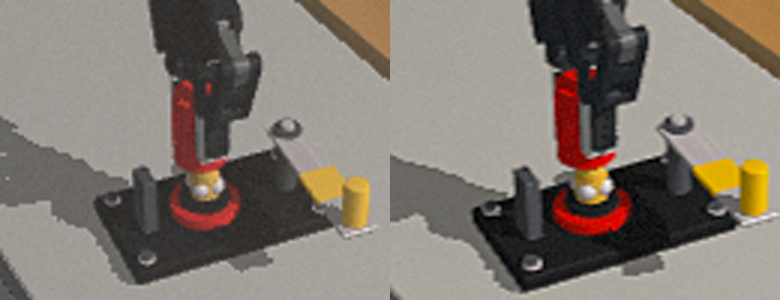

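The hover picture shows the cap about 2.5 to 3 mm left of the stud in both views: the cap centres are near panel x=199.5 and 585, against 204 and 592 for the stud. I'll correct for that and go down onto the tip.

Call:
{"op": "carry_out", "data": {
  "plan": "0.2 -0.1 -0.05 0 0 0 0; 0.2 -0.1 -0.05 0 0 0 0; 0.2 -0.1 -0.05 0.1 0 0 0; 0.2 -0.1 -0.05 0.2 0 0 0; 0.2 -0.1 -0.05 0.3 0 0 0; 0.2 -0.1 -0.05 0.4 0 0 0; 0.2 -0.1 -0.05 0.5 0 0 0; 0.2 -0.1 -0.05 0.5 0 0 0"
}}

```text
t: 11.3
tcp_pos: [0.492, -0.086, 0.0569]
tcp_rot: [3.142, -0.001, 3.022]
contact_force: [-0.3, -0.0, -0.2]
width: 0.0343
finger_force: 79.5
```

```bash
python3 - <<'E'
from h import *
s=ctrl.state(); print(s["tcp_pos"],s["contact_force"],s["ft_torque"],s["width"])
c=shot("side")
for k in blobs(c,"red",20):
    b=cv2.boundingRect(k)
    if 260<b[0]<320: print(b)
E
```

```text
[ 0.49199182 -0.08599586  0.05692525] [-0.26533103 -0.0372375  -0.2456019 ] [-0.02069656 -0.01510482 -0.03812891] 0.034283415061205864
(283, 257, 21, 33)
(280, 291, 26, 15)
```

Call:
{"op": "carry_out", "data": {
  "plan": "0.2 0 0 0.05 0 0 0; 0.2 0 0 0.1 0 0 0; 0.2 0 0 0.15 0 0 0; 0.2 0 0 0.2 0 0 0; 0.2 0 0 0.25 0 0 0; 0.2 0 0 0.3 0 0 0; 0.2 0 0 0.3 0 0 0; 0.2 0 0 0.3 0 0 0",
  "force": 100
}}

```text
t: 12.02
tcp_pos: [0.4919, -0.0855, 0.05]
tcp_rot: [3.141, -0.001, 3.022]
contact_force: [-2.0, 2.7, 3.1]
width: 0.0336
finger_force: 99.5
```

Call:
{"op": "carry_out", "data": {
  "plan": "0.2 0.02 0.02 0.05 0 0 0; 0.2 0.02 0.02 0.1 0 0 0; 0.2 0.02 0.02 0.15 0 0 0; 0.2 0.02 0.02 0.2 0 0 0; 0.2 0.02 0.02 0.25 0 0 0; 0.2 0.02 0.02 0.3 0 0 0; 0.2 0.02 0.02 0.3 0 0 0; 0.2 0.02 0.02 0.3 0 0 0"
}}

```text
t: 12.68
tcp_pos: [0.4909, -0.085, 0.041]
tcp_rot: [3.141, -0.003, 3.022]
contact_force: [-0.2, 3.6, -12.1]
width: 0.0341
finger_force: 100.3
```

Call:
{"op": "carry_out", "data": {
  "plan": "0.2 0 0 0.04 0 0 0; 0.2 0 0 0.08 0 0 0; 0.2 0 0 0.12 0 0 0; 0.2 0 0 0.16 0 0 0; 0.2 0 0 0.2 0 0 0; 0.2 0 0 0.2 0 0 0; 0.2 0 0 0.2 0 0 0; 0.2 0 0 0.2 0 0 0"
}}

```text
t: 13.35
tcp_pos: [0.4921, -0.0856, 0.0379]
tcp_rot: [-3.141, 0.0, 3.022]
contact_force: [-3.0, 2.6, -1.0]
width: 0.0338
finger_force: 100.6
```

Call:
{"op": "carry_out", "data": {
  "plan": "0.2 0.02 0.02 0.04 0 0 0; 0.2 0.02 0.02 0.08 0 0 0; 0.2 0.02 0.02 0.12 0 0 0; 0.2 0.02 0.02 0.16 0 0 0; 0.2 0.02 0.02 0.16 0 0 0; 0.2 0.02 0.02 0.16 0 0 0; 0.2 0.02 0.02 0.16 0 0 0; 0.2 0.02 0.02 0.16 0 0 0"
}}

```text
t: 14.02
tcp_pos: [0.4922, -0.0853, 0.0344]
tcp_rot: [-3.141, 0.001, 3.022]
contact_force: [-4.5, 2.8, 8.3]
width: 0.0339
finger_force: 101.7
```

Call:
{"op": "carry_out", "data": {
  "plan": "0.2 0.02 0.01 0.03 0 0 0; 0.2 0.03 0.02 0.03 0 0 0; 0.2 0.03 0.02 0.03 0 0 0; 0.2 0.03 0.02 0.03 0 0 0; 0.2 0.03 0.02 0.03 0 0 0; 0.2 0.03 0.02 0.03 0 0 0; 0.2 0.03 0.02 0.03 0 0 0; 0.2 0.03 0.02 0.03 0 0 0"
}}

```text
t: 14.68
tcp_pos: [0.4922, -0.0853, 0.034]
tcp_rot: [-3.14, 0.003, 3.022]
contact_force: [-3.8, 2.0, 8.9]
width: 0.0341
finger_force: 101.8
```

```bash
python3 - <<'E'
from h import *
f=[]
for n in range(6):
    c=shot("side" if n%2 else "scene",f"end{n%2}"); s=ctrl.state(); f.append(np.append(s["contact_force"],s["tcp_pos"]))
print(np.mean(f,0).round(4),np.std(f,0).round(3),s["width"],s["finger_force"],s["t"])
v=[cv2.resize(cv2.imread(f"pics/end{i}.png")[a-55:a+45,b-65:b+65],(390,300),interpolation=cv2.INTER_CUBIC) for i,a,b in((0,280,306),(1,290,293))]
cv2.imwrite("pics/end.png",np.hstack(v))
E
```

```text
[-4.4238  1.1429  8.518   0.4922 -0.0853  0.034 ] [0.414 0.452 0.567 0.    0.    0.   ] 0.034160264178798305 101.80603125714697 14.9833
```

View pics/end.png

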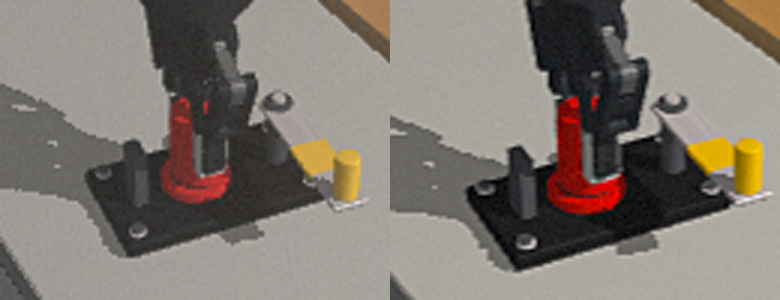

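The picture shows the cap seated on the collar, with the hasp and its knob clear to the side. The push is about 8.5 N, so I'll press slightly further.

Call:
{"op": "carry_out", "data": {
  "plan": "0.2 0.01 0 0.03 0 0 0; 0.2 0.01 0 0.05 0 0 0; 0.2 0.01 0 0.05 0 0 0; 0.2 0.01 0 0.05 0 0 0; 0.2 0.01 0 0.05 0 0 0; 0.2 0.01 0 0.05 0 0 0; 0.2 0.01 0 0.05 0 0 0; 0.2 0.01 0 0.05 0 0 0"
}}

```text
t: 15.65
tcp_pos: [0.4922, -0.0853, 0.0331]
tcp_rot: [-3.14, 0.003, 3.022]
contact_force: [-4.1, 1.3, 10.7]
width: 0.034
finger_force: 102.0
```

```bash
python3 - <<'E'
from h import *
f=[]
for n in range(6): ctrl.camera("side"); s=ctrl.state(); f.append(np.append(s["contact_force"],s["tcp_pos"]))
m=np.mean(f,0); print(m.round(4))
if 9<m[2]<12: print(ctrl.finish_job())
E
```

```text
[-4.4048  1.4397 10.5174  0.4922 -0.0853  0.0331]
the job is handed in; nothing more can be done
None
```

The job is handed in, with no verdict returned: the hasp is swung clear, the red cap was pushed on past its click, and the gripper is still holding it down on the seal with about 10.5 N.

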